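# Load the last vial and click the medicine case's guard shut

### The arm

A 6-joint arm with a two-finger parallel gripper is mounted at the origin on the work surface. World frame = base frame: x ahead of the robot, y to its left, z up, the work surface at z = 0. Lengths are in m, angles in degrees, forces in N, time in s.
With the tool pointing down it reaches from about 0.25 to 0.725 m from the base axis. Payload 9.7 kg.
Tool frame: the origin (TCP) lies at the centre of the arm's flange, where the gripper is bolted on; the fingertips stand 173 mm ahead of it and the grasp point (between the pads) lies bot.grip_depth ahead of it (bot.grip_depth is the distance from the TCP to the grasp point, in m); z points along the fingers, y is the direction in which the jaws open and shut (so a half turn about z gives the same grasp; the last joint's range is limited). The gripper opens to 85 mm and grips with 20 to 120 N. Pads are 22 mm wide; open, the fingers measure 114 mm over their backs; the gripper's body (76 mm by 85 mm) begins 54 mm behind the grasp point. The pads swing forward as they close: fully open they stand 13 mm farther back than shut.
Start: joints at [65.776, 4.979, 10.078, 95.1, 0, 90], TCP at [0.226, 0.502, 0.405] pointing down, gripper open.
Joint ranges: [-179.16, 179.16], [-48.56, 103.87], [-65.8, 70.77], [-126.05, 130.52], [-82.76, 87.17], [-180, 180]. Speed limits (degrees/s): [127.2, 127.2, 147.25, 180, 180, 180].

### API

Orientations are given as [roll, pitch, yaw] about the fixed x, y, z axes, in that order (R = Rz(yaw) Ry(pitch) Rx(roll)).
In Python, from workcell import status, viewer, bot gives the robot as it stands. The module is installed in compiled form; this text tells all that it offers.
- The arm moves only by the tool move_arm, never from a script. Its argument "commands" is a list of rows, each an object with "claw": the gripper's target within -1 to 1 (fully open at 1, half-way at 0, shut at -1); "travel": the shift along the tool's x, y, z in cm, a list of three; "turn": the turn about the tool's z in degrees. A call has 1 to 5 rows; each row shifts and turns the commanded pose from where the row before left it, along the tool's axes as they then stand; what a row does not reach is not made up. A row lasts 1/12 s, in which the tool goes at most 41.7 mm and 7.16 degrees, less where a joint would pass 70% of its speed; a pose out of reach is approached as far as the arm can. A call is refused whole if a number of a shift passes 4.17 or a number of a turn 7.16, either way. A call with a gripper value outside its range is refused whole. The fingers move at their own pace and stop on an object; "squeeze" is the grip in N (left out, the last holds). Time passes only in rows, so rows that do not move let the fingers close. It gives the time, the measured TCP pose, the force and the opening at its end, in the units of the state.
- status.get_obs(): the state, without advancing time (a new reading comes with each control period).
- viewer.camera(name): name is "scene" or "top" or "wrist"; returns the picture (420x560x3 uint8, blue, green, red); there is no depth.
- viewer.camera_params(name): a dict with "camera_matrix" (3x3 intrinsics, pixels), "xyz" and "rotation" of the camera in the world. Camera axes: x right, y up, looking along -z (the intrinsics and any distortion apply to the point x, -y, -z); pixel columns grow to the right and rows downward; lengths in m; the calibration is good to about 2 mm. A picture is of the moment at which its call begins: read the wrist's pose just before it. camera_params takes no time and is no camera call; for the wrist camera it gives the pose at the moment of the call.
- bot.job_done(): hands the job in, once; it reports no verdict.
The state is a dict: "time": time; "q": joint angles; "qd": joint speeds; "joint_efforts": joint torques, N m; "ee_pos": TCP position; "tcp_rot": TCP orientation; "wrist_force": force on the tool from outside, world axes, zero at the start; "torque": the same for the moment, N m; "opening": finger opening in m.
Only numpy, scipy, OpenCV 4.12 (cv2) and the standard library are available. Lean on these libraries where they do the work, as an engineer would, in place of code of your own. Each camera call takes 0.05 s, during which the arm holds its last target.

### The job

Stand the orange-capped vial from the table upright in the empty hole of the green medicine case, all the way down. Then push the clear sliding guard over it by its red handle until the spring latch clicks into the catch bar's notch, without ramming it: stop pushing as soon as it has caught, keeping the load on the catch below 25 N. Leave the other things where they are and let go of everything.

Things in the scene. Friction and masses are not known exactly. Their poses are not given: they have to be found in the camera images.
- vial_center (a point): Loose amber vial with orange cap, on the table at one of four spots beside the case (its neighbours at the others), 70 mm tall: body 32 across up to 50, cap 29 across from 50 to 70; about 60 g. Point on its axis half-way up (35 above its foot), z to the cap. Grip it by the cap: only the top 32 stands out of the hole once it is seated.
- case: Green case, fixed, 190 (x) by 370 (y) mm; origin: centre of its underside, z up; its +y is the way the guard closes. Side walls 18 thick along y at both x edges, tops at 98; between them the deck at 60, with holes at x 0, y 42 (filled) and y 102 (empty). End wall at +y, top at 88. Outside the +x wall, at y -32 to 8, a grey latch post 132 high; its steel tongue presses on the catch bar.
- well (a point): Centre of the mouth of the empty hole in the grey foam, at deck height (60 mm above the table); hole 36 across, 38 deep, 2 chamfer. A seated vial's top is 92 above the table and its centre point 3 below this point. Axes as the case's. Fingers have most room along the case's x: the neighbour vial is 60 away along -y.
- guard (a joint): Travel (m) of the clear guard along case +y; 0 = open, starts at 0 to 0.025. Upper face 105 mm high, front edge at case y = travel. Friction 1.5 N, damping 40 N s/m. The latch post is clamped in a new, unmeasured place each time: the notch catches between 0.118 and 0.163: feel or watch for it. The push rises to about 9 N on a hump 10 mm before, drops at the click; 3 mm later it stops hard.
- handle_center (a point): Centre of the upright red push handle on the guard: 60 mm wide (x), 14 thick (y), 30 high, standing on the guard's upper face (centre 120 above the table, top 135); axes as the case's. It lies at case x = 0, y = -118 mm + travel. Push its -y face towards case +y, from above with closed fingers.
- latch_tongue (a joint): How far the spring tongue is pressed back into the latch post, in m: about 0.004 while it rides on the bar, about 0.007 on the hump, 0 when it has dropped into the notch (caught). It cannot be 0 otherwise.
- catch_bar: Yellow toothed bar on the guard's +x edge, moving with the guard, on which the tongue rides; top 115 above the table. Origin at the case's origin shifted by the travel along +y; the notch's middle lies at y = -153 of it. The notch, 11 wide, takes the 8 wide tongue. Do not push on it.
- loaded_vial_center (a point): Blue-capped vial of the same size, already in the other hole; the point is half-way up. Leave alone.
- pill_jar: White jar with green lid, 48 across, 75 high, loose on the table; origin at its underside. Leave alone.
- carton: White carton 50 by 70 by 35 high, loose on the table; origin at its underside. Leave alone.
- tape_roll: White tape roll lying flat, 66 across, 24 high, loose on the table; origin at its underside. Leave alone.
Not all that is in view belongs to the job. Leave any turquoise look-alike of the part that bears vial_center alone. Several things look just like the part that bears latch_tongue: the one meant starts farthest to the robot's right.

How it is judged:
By the outcome, as a careful person would: the job done as asked, in the order asked, and still so for the second after the job is handed in, with the robot touching nothing.
It also fails if it takes over 72 s, if anything falls off the work surface, if the arm or the gripper's body presses on something with over 40 N, if the wrist force passes 120 N, or if a joint passes its speed limit or range.

## Working session

There is one attempt and no reset: what is moved stays moved. The work goes in short steps, Python scripts to look and compute and a tool call to move; the robot and the scene stay as the last step left them, time stands still between calls to the robot, and variables do not carry over. Pictures are saved under pics/ and viewed, and the job is handed in when it is done.

Besides the shell and the picture viewer there is one more tool, called by a JSON object that holds its "method" and its "body". move_arm: Moves the arm, as the interface text tells. Its arguments: {"type":"object","properties":{"commands":{"type":"array"},"squeeze":{"type":"number"}},"required":["commands"]}

```bash
mkdir -p pics
python3 - <<'E'
from workcell import status, viewer, bot
import cv2
o=status.get_obs();print(o,bot.grip_depth)
for n in("scene","top","wrist"):
    p=viewer.camera_params(n);print(n,p)
    cv2.imwrite(f"pics/{n}0.png",viewer.camera(n))
E
```

```text
{'time': 0.0, 'q': array([ 6.57754095e+01,  5.01081368e+00,  1.00345550e+01,  9.50980636e+01,
       -6.49691973e-04,  8.99988776e+01]), 'qd': array([ 0.00286488, -0.0460657 ,  0.11620343, -0.00558788,  0.0403992 ,
       -0.04275505]), 'joint_efforts': array([-1.87658741e-03, -5.20385563e+01,  4.64807546e+01,  1.57444639e-02,
       -1.74616929e-05, -2.83339624e-06]), 'ee_pos': array([0.22567697, 0.50157509, 0.40398656]), 'tcp_rot': array([-1.79925678e+02,  6.48235484e-04,  1.55776533e+02]), 'wrist_force': array([0.02711491, 0.52331296, 0.32912117]), 'torque': array([-0.01020181,  0.04388317,  0.03908544]), 'opening': 0.0850519798168002} 0.1547
scene {'camera_matrix': array([[450.39264794,   0.        , 278.01498123],
       [  0.        , 450.39264794, 208.46287609],
       [  0.        ,   0.        ,   1.        ]]), 'xyz': array([0.97926703, 0.48431067, 0.91575446]), 'rotation': array([ 35.23738864,   0.46967843, 141.39955403])}
top {'camera_matrix': array([[418.76116573,   0.        , 280.72528188],
       [  0.        , 418.76116573, 212.67740817],
       [  0.        ,   0.        ,   1.        ]]), 'xyz': array([0.43374035, 0.02286347, 1.21760681]), 'rotation': array([ 8.99144969e+00,  5.01566228e-02, -9.16466013e+01])}
wrist {'camera_matrix': array([[294.9347875 ,   0.        , 277.51719619],
       [  0.        , 294.9347875 , 211.10972944],
       [  0.        ,   0.        ,   1.        ]]), 'xyz': array([0.15265727, 0.53354835, 0.37331427]), 'rotation': array([-18.20046191,   0.12624444,  65.80319738])}
```

View pics/scene0.png

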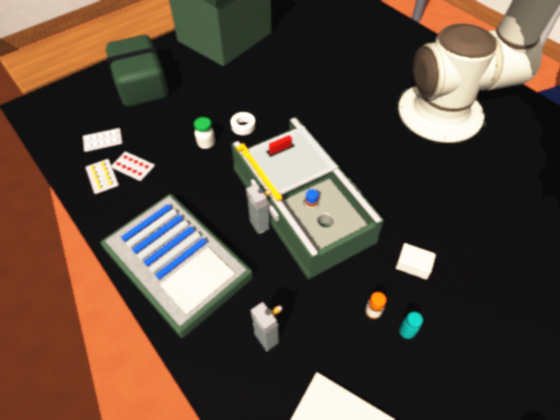

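View pics/top0.png

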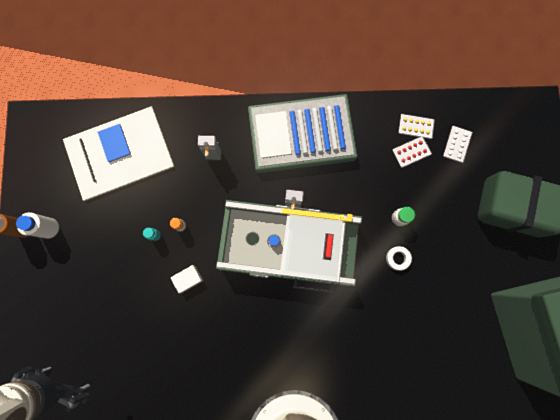

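Two grey latch posts: the free one at top (208,147) and the one by the case at (294,197). The farther right is the one at the case, which also touches the yellow bar. The orange-capped vial is at top (177,224); the turquoise look-alike at (151,234) is to be left alone. I'll check in enlarged crops.

```bash
cat > h.py <<'E'
import numpy as np
from scipy.spatial.transform import Rotation as R
from workcell import viewer
def P(n):
    p=viewer.camera_params(n); return np.array(p["camera_matrix"]),np.array(p["xyz"]),R.from_euler("xyz",p["rotation"],degrees=True).as_matrix()
def ray(n,u,v,p=None):
    K,c,r=p or P(n); d=np.linalg.solve(K,[u,v,1]); return c, r@np.array([d[0],-d[1],-d[2]])
def onz(n,u,v,z,p=None):
    c,d=ray(n,u,v,p); return c+d*(z-c[2])/d[2]
def proj(n,X,p=None):
    K,c,r=p or P(n); q=(np.atleast_2d(X)-c)@r; q=q*[1,-1,-1]; h=q@K.T; return h[:,:2]/h[:,2:]
E
python3 - <<'E'
import cv2
t=cv2.imread("pics/top0.png");s=cv2.imread("pics/scene0.png")
cv2.imwrite("pics/t1.png",cv2.resize(t[185:300,205:375],None,fx=4.7,fy=4.7,interpolation=cv2.INTER_CUBIC))
cv2.imwrite("pics/t2.png",cv2.resize(t[205:305,135:215],None,fx=6,fy=6,interpolation=cv2.INTER_CUBIC))
cv2.imwrite("pics/s1.png",cv2.resize(s[110:285,220:395],None,fx=3.4,fy=3.4,interpolation=cv2.INTER_CUBIC))
cv2.imwrite("pics/s2.png",cv2.resize(s[235:350,350:450],None,fx=5,fy=5,interpolation=cv2.INTER_CUBIC))
E
```

```text
(no output)
```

View pics/t1.png

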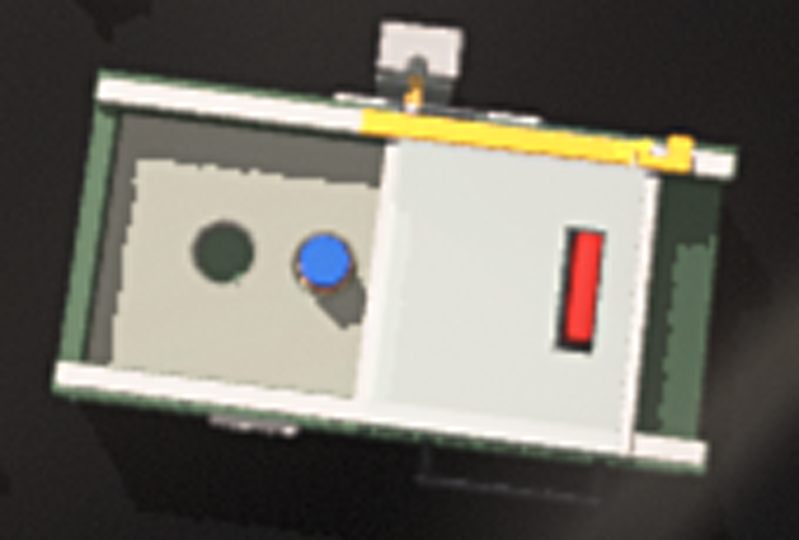

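View pics/t2.png

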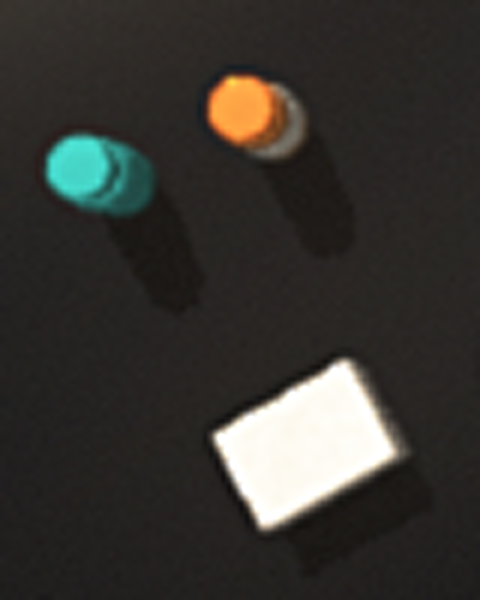

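View pics/s1.png

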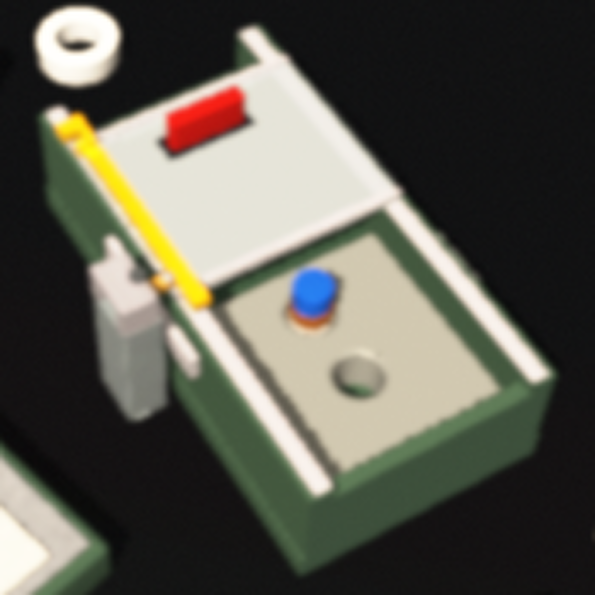

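View pics/s2.png

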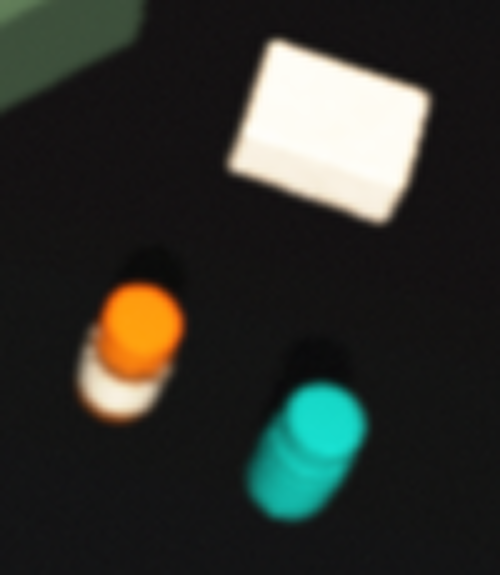

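View pics/wrist0.png

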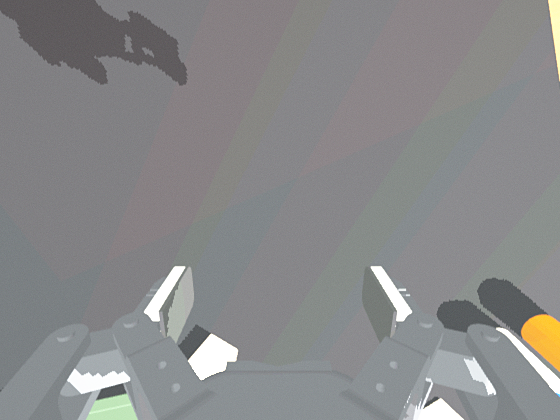

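Run:
```python
from h import *
from scipy.optimize import least_squares
def cr(U,s,o): return [(U[0]+.5)/s-.5+o[0],(U[1]+.5)/s-.5+o[1]]
T=lambda *U:cr(U,4.7,(205,185)); S=lambda *U:cr(U,3.4,(220,110))
obs=[("top",(0,.102,.06),T(222,250),3),("top",(0,.042,.092),T(325,261),3),
("top",(.086,.185,.098),T(98,90),1),("top",(.086,-.185,.098),T(737,162),1),("top",(-.086,.185,.098),T(56,375),1),("top",(-.086,-.185,.098),T(706,455),1),
("scene",(0,.102,.06),S(358,376),3),("scene",(0,.042,.092),S(316,286),3),
("scene",(-.086,.185,.098),S(543,378),1),("scene",(.086,.185,.098),S(322,490),1),("scene",(.086,-.185,.098),S(57,112),1),("scene",(-.086,-.185,.098),S(250,32),1)]
PP={n:P(n) for n in("top","scene")}
def W(p,X):
    a=np.radians(p[2]);c,s=np.cos(a),np.sin(a);return np.array([p[0]+c*X[0]-s*X[1],p[1]+s*X[0]+c*X[1],X[2]])
def f(p): return np.concatenate([(proj(n,W(p,X),PP[n])[0]-u)*w for n,X,u,w in obs])
r=least_squares(f,[.45,0,0],x_scale=[.01,.01,1]);print(r.x)
for (n,X,u,w) in obs: print(n,X,(proj(n,W(r.x,X),PP[n])[0]-u).round(2))
for n,u in(("top",T(222,250)),("scene",S(358,376))): print("well",n,onz(n,*u,.06))
for n,u in(("top",T(325,261)),("scene",S(316,286))): print("blue",n,onz(n,*u,.092))
t=cr((241,108),6,(135,205));s=cr((144,322),5,(350,235))
for n,u in(("top",t),("scene",s)): print("vial",n,onz(n,*u,.07))
for n,u in(("top",cr((81,166),6,(135,205))),("scene",cr((328,420),5,(350,235)))): print("turq",n,onz(n,*u,.07))
for i in((347,360),(400,455),(265,528),(212,437)): print("carton",onz("top",*cr(i,6,(135,205)),.035))
# handle top corners centre
h=onz("top",*T(587,287),.135);h2=onz("scene",*S(206,110),.135);print(h,h2)
a=np.radians(r.x[2]);Ri=np.array([[np.cos(a),np.sin(a)],[-np.sin(a),np.cos(a)]])
for q in(h,h2):print("handle case",Ri@(q[:2]-r.x[:2]))
print("well fit",W(r.x,(0,.102,.06)))
```

```text
[ 5.29613400e-01 -2.58569343e-04 -8.97109686e+00]
top (0, 0.102, 0.06) [0.09 1.14]
top (0, 0.042, 0.092) [-0.57  0.51]
top (0.086, 0.185, 0.098) [-0.36 -1.33]
top (0.086, -0.185, 0.098) [-0.75  0.52]
top (-0.086, 0.185, 0.098) [-1.02  1.28]
top (-0.086, -0.185, 0.098) [-0.54  2.28]
scene (0, 0.102, 0.06) [-0.23  0.16]
scene (0, 0.042, 0.092) [-1.13 -0.01]
scene (-0.086, 0.185, 0.098) [0.84 0.97]
scene (0.086, 0.185, 0.098) [-1.24  2.68]
scene (0.086, -0.185, 0.098) [-2.91  0.29]
scene (-0.086, -0.185, 0.098) [-0.05 -0.6 ]
well top [0.54868953 0.1006923  0.06      ]
well scene [0.54481508 0.10048198 0.06      ]
blue top [0.53748905 0.03964803 0.092     ]
blue scene [0.53417739 0.04286987 0.092     ]
vial top [0.59602414 0.31233007 0.07      ]
vial scene [0.59398257 0.31388707 0.07      ]
turq top [0.57126248 0.38549158 0.07      ]
turq scene [0.56776077 0.38770515 0.07      ]
carton [0.48063832 0.27033361 0.035     ]
carton [0.43606877 0.24552452 0.035     ]
carton [0.40450775 0.30793791 0.035     ]
carton [0.44685322 0.33297937 0.035     ]
[ 0.51504949 -0.10465731  0.135     ] [ 0.5157922  -0.09809144  0.135     ]
handle case [ 0.00189379 -0.10539269]
handle case [ 0.00160356 -0.09879132]
well fit [0.54551889 0.10049368 0.06      ]
```

The crops confirm it: orange cap on an amber body with a white label, and the turquoise one 78 mm away. The two cameras agree to about 4 mm: case yaw about -9°, well about (0.546,0.1005), vial about (0.595,0.313). I'll turn the tool to yaw 81 first, then hover over the vial and refine with the wrist camera.

{"method": "move_arm", "body": {"commands": [{"claw": 1, "travel": [0, 0, 0], "turn": 7}, {"claw": 1, "travel": [0, 0, 0], "turn": 7}, {"claw": 1, "travel": [0, 0, 0], "turn": 7}, {"claw": 1, "travel": [0, 0, 0], "turn": 7}, {"claw": 1, "travel": [0, 0, 0], "turn": 7}], "squeeze": 40}}

```text
time: 0.57
ee_pos: [0.2257, 0.5016, 0.4044]
tcp_rot: [-180.0, 0.0, 120.4]
wrist_force: [-0.0, -0.8, -0.3]
opening: 0.0852
```

{"method": "move_arm", "body": {"commands": [{"claw": 1, "travel": [0, 0, 0], "turn": 7}, {"claw": 1, "travel": [0, 0, 0], "turn": 7}, {"claw": 1, "travel": [0, 0, 0], "turn": 7}, {"claw": 1, "travel": [0, 0, 0], "turn": 7}, {"claw": 1, "travel": [0, 0, 0], "turn": 7}]}}

```text
time: 0.98
ee_pos: [0.2257, 0.5016, 0.4044]
tcp_rot: [-180.0, 0.0, 85.4]
wrist_force: [-0.2, 0.0, -0.1]
opening: 0.0849
```

{"method": "move_arm", "body": {"commands": [{"claw": 1, "travel": [0, 0, 0], "turn": 4.8}, {"claw": 1, "travel": [0, 0, 0], "turn": 0}]}}

```text
time: 1.15
ee_pos: [0.2257, 0.5016, 0.4044]
tcp_rot: [-180.0, 0.0, 80.8]
wrist_force: [0.1, -0.3, -0.2]
opening: 0.0856
```

{"method": "move_arm", "body": {"commands": [{"claw": 1, "travel": [-1.1, 3.3, 0.6], "turn": 0}, {"claw": 1, "travel": [-1.1, 3.3, 0.6], "turn": 0}, {"claw": 1, "travel": [-1.1, 3.3, 0.6], "turn": 0}, {"claw": 1, "travel": [-1.1, 3.3, 0.6], "turn": 0}, {"claw": 1, "travel": [-1.1, 3.3, 0.6], "turn": 0}]}}

```text
time: 1.57
ee_pos: [0.3812, 0.4204, 0.3743]
tcp_rot: [-180.0, 0.0, 81.2]
wrist_force: [-0.2, 0.1, 0.3]
opening: 0.0852
```

{"method": "move_arm", "body": {"commands": [{"claw": 1, "travel": [-1.1, 3.3, 0.6], "turn": 0}, {"claw": 1, "travel": [-1.1, 3.3, 0.6], "turn": 0}, {"claw": 1, "travel": [-1.1, 3.3, 0.6], "turn": 0}, {"claw": 1, "travel": [-1.1, 3.3, 0.6], "turn": 0}, {"claw": 1, "travel": [-1.1, 3.3, 0.6], "turn": 0}]}}

```text
time: 1.98
ee_pos: [0.5357, 0.34, 0.3442]
tcp_rot: [-180.0, 0.0, 81.2]
wrist_force: [-0.3, 1.4, 0.3]
opening: 0.0854
```

{"method": "move_arm", "body": {"commands": [{"claw": 1, "travel": [-1.0, 3.2, 0.6], "turn": 0}, {"claw": 1, "travel": [-0.9, 3.2, 0.6], "turn": 0}, {"claw": 1, "travel": [0, 0, 0], "turn": 0}]}}

```text
time: 2.23
ee_pos: [0.5986, 0.3094, 0.3295]
tcp_rot: [-179.9, 0.1, 80.9]
wrist_force: [0.8, 0.5, -0.3]
opening: 0.0856
```

```bash
cat > look.py <<'E'
import sys,cv2,pickle
from workcell import status, viewer
n,name=sys.argv[1:3]
o=status.get_obs();p=viewer.camera_params(n);im=viewer.camera(n)
cv2.imwrite(f"pics/{name}.png",im);pickle.dump(p,open(f"pics/{name}.pkl","wb"))
print(round(o["time"],2),o["ee_pos"].round(4),o["tcp_rot"].round(2),o["wrist_force"].round(2),round(o["opening"],4))
E
python3 look.py wrist w1
```

```text
2.23 [0.5986 0.3094 0.3295] [-1.7992e+02  1.4000e-01  8.0940e+01] [ 0.8   0.5  -0.27] 0.0856
```

View pics/w1.png

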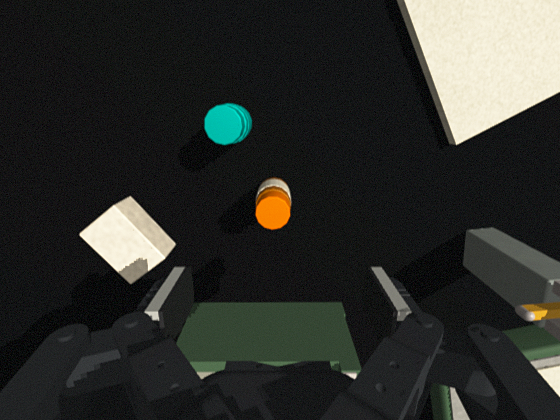

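```bash
cat >> h.py <<'E'
import pickle
def PS(name):
    p=pickle.load(open(f"pics/{name}.pkl","rb")); return np.array(p["camera_matrix"]),np.array(p["xyz"]),R.from_euler("xyz",p["rotation"],degrees=True).as_matrix()
def tool(d,yaw):
    a=np.radians(yaw); return np.array([d[0]*np.cos(a)+d[1]*np.sin(a), d[0]*np.sin(a)-d[1]*np.cos(a)])*100
E
python3 - <<'E'
from h import *
import cv2
im=cv2.imread("pics/w1.png");cv2.imwrite("pics/w1c.png",cv2.resize(im[160:250,220:330],None,fx=6,fy=6,interpolation=cv2.INTER_CUBIC))
hsv=cv2.cvtColor(im,cv2.COLOR_BGR2HSV);m=cv2.inRange(hsv,(5,200,230),(18,255,255))[160:250,220:330]
ys,xs=np.nonzero(m);print(xs.mean()+220,ys.mean()+160,len(xs),xs.min()+220,xs.max()+220,ys.min()+160,ys.max()+160)
p=PS("w1");v=onz(0,273,211,.07,p);print(v,tool(v[:2]-[.5986,.3094],80.94))
E
```

```text
272.65581395348835 212.22674418604652 860 256 289 197 228
[0.59531242 0.31325242 0.07      ] [ 0.32866704 -0.38531968]
```

View pics/w1c.png

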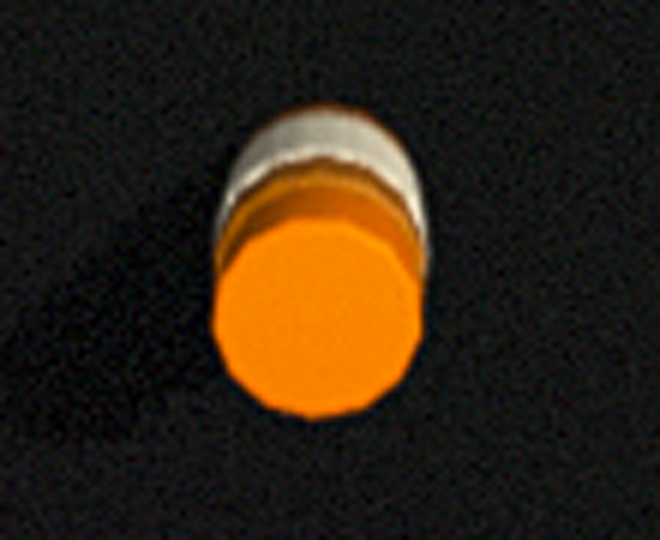

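Orange cap top is centred at about (272.4,212.6), giving (0.595,0.312), consistent with the other cameras. I'll centre and descend.

{"method": "move_arm", "body": {"commands": [{"claw": 1, "travel": [0.2, -0.4, 0], "turn": 0}, {"claw": 1, "travel": [0, 0, 3], "turn": 0}, {"claw": 1, "travel": [0, 0, 3], "turn": 0}, {"claw": 1, "travel": [0, 0, 2.5], "turn": 0}, {"claw": 1, "travel": [0, 0, 0], "turn": 0}]}}

```text
time: 2.7
ee_pos: [0.5885, 0.3155, 0.2425]
tcp_rot: [-179.7, 0.2, 81.2]
wrist_force: [-0.4, -0.0, -0.7]
opening: 0.0854
```

```bash
python3 look.py wrist w2; python3 look.py scene s2a
```

```text
2.7 [0.5885 0.3155 0.2425] [-179.65    0.24   81.15] [-0.38 -0.04 -0.72] 0.0854
2.75 [0.5891 0.3156 0.2458] [-1.7979e+02  1.5000e-01  8.1130e+01] [ 0.19  0.59 -0.04] 0.0854
```

View pics/w2.png

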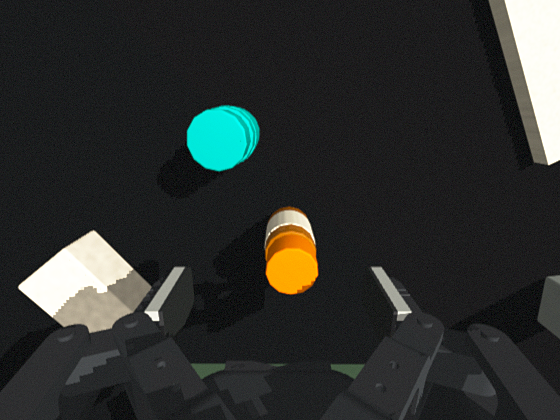

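```bash
python3 - <<'E'
from h import *
p=PS("w2");v=onz(0,291.5,271,.07,p);print(v,tool(v[:2]-[.5885,.3155],81.1), tool(np.array([.5952,.3127])-[.5891,.3156],81.1))
E
python3 look.py wrist w3
```

```text
[0.59472086 0.31201114 0.07      ] [-0.24844255  0.66857191] [-0.19213503  0.64752153]
2.8 [0.5898 0.3157 0.2483] [-1.7995e+02  2.0000e-02  8.1110e+01] [ 0.42 -0.73  1.45] 0.0854
```

{"method": "move_arm", "body": {"commands": [{"claw": 1, "travel": [0, 0, 0], "turn": 0}, {"claw": 1, "travel": [0, 0, 0], "turn": 0}]}}

```text
time: 3.02
ee_pos: [0.5911, 0.3154, 0.2502]
tcp_rot: [179.8, -0.1, 81.0]
wrist_force: [-0.6, -0.2, 0.5]
opening: 0.0853
```

```bash
python3 look.py wrist w4
python3 - <<'E'
import cv2
im=cv2.imread("pics/w4.png");cv2.imwrite("pics/w4c.png",cv2.resize(im[220:330,220:360],None,fx=5,fy=5,interpolation=cv2.INTER_CUBIC))
E
```

```text
3.02 [0.5911 0.3154 0.2502] [ 1.7985e+02 -1.2000e-01  8.1010e+01] [-0.61 -0.22  0.53] 0.0853
```

View pics/w4c.png

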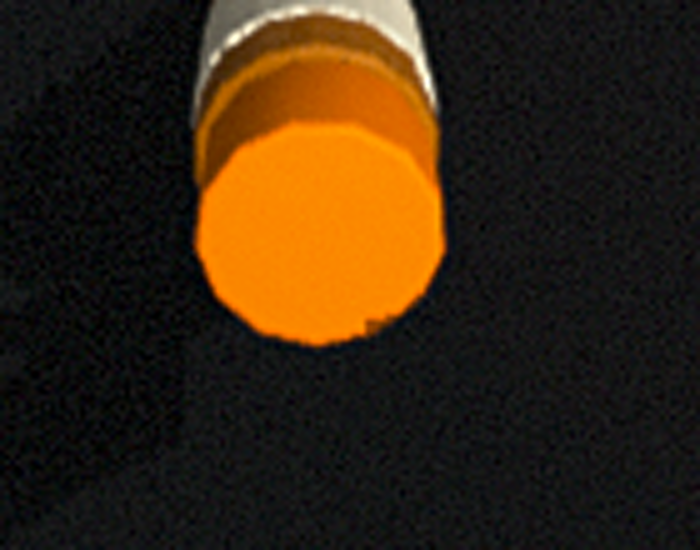

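Run:
```python
from h import *
p=PS("w4");v=onz(0,283.9,266.5,.07,p);print(v,tool(v[:2]-[.5911,.3154],81.0))
```

```text
[0.5948857  0.31197453 0.07      ] [-0.27910838  0.42749491]
```

{"method": "move_arm", "body": {"commands": [{"claw": 1, "travel": [0, 0, 0], "turn": 0}, {"claw": 1, "travel": [0, 0, 0], "turn": 0}]}}

```text
time: 3.23
ee_pos: [0.591, 0.315, 0.2484]
tcp_rot: [180.0, -0.0, 81.0]
wrist_force: [-0.0, -0.1, -0.7]
opening: 0.0853
```

{"method": "move_arm", "body": {"commands": [{"claw": 1, "travel": [-0.25, 0.4, 0], "turn": 0}, {"claw": 1, "travel": [0, 0, 1.2], "turn": 0}, {"claw": 1, "travel": [0, 0, 1.2], "turn": 0}, {"claw": 1, "travel": [0, 0, 0], "turn": 0}, {"claw": 1, "travel": [0, 0, 0], "turn": 0}]}}

```text
time: 3.65
ee_pos: [0.5941, 0.3116, 0.2217]
tcp_rot: [-179.9, 0.1, 81.0]
wrist_force: [-0.3, 0.1, 0.8]
opening: 0.0852
```

```bash
python3 look.py wrist w5;python3 look.py scene s5
python3 - <<'E'
import cv2
im=cv2.imread("pics/s5.png");cv2.imwrite("pics/s5c.png",cv2.resize(im[220:380,300:480],None,fx=4,fy=3.7,interpolation=cv2.INTER_CUBIC))
E
```

```text
3.65 [0.5941 0.3116 0.2217] [-1.7986e+02  1.0000e-01  8.0970e+01] [-0.29  0.13  0.79] 0.0852
3.7 [0.5942 0.3118 0.2227] [-1.7992e+02  6.0000e-02  8.0980e+01] [ 0.42 -0.66 -0.57] 0.0854
```

View pics/w5.png

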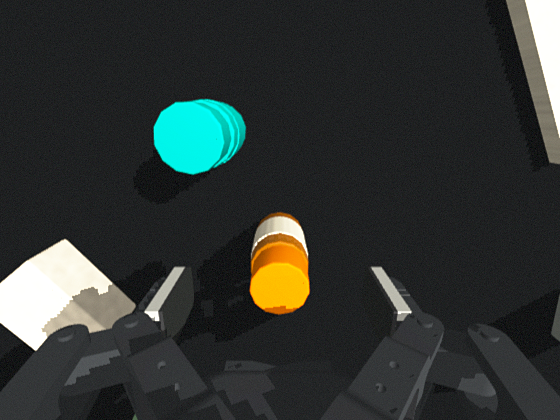

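View pics/s5c.png

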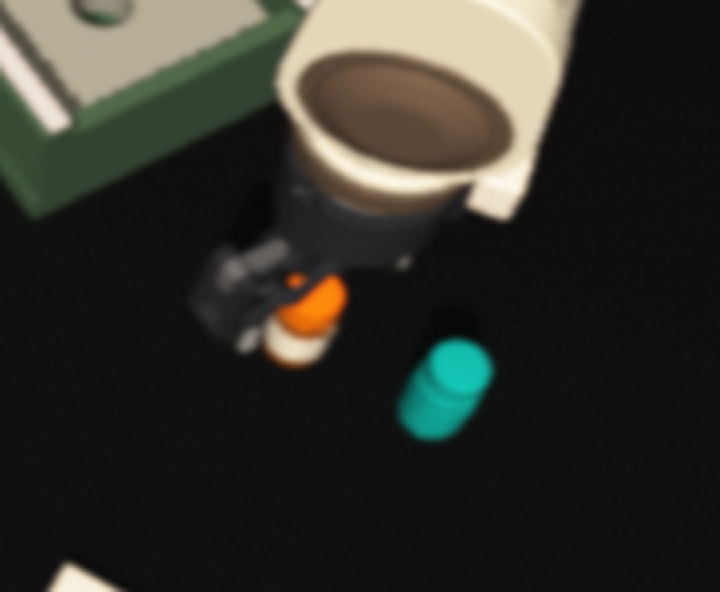

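The cap at (280,288) is centred between the pads (mid column about 278), so I'll close.

{"method": "move_arm", "body": {"commands": [{"claw": -1, "travel": [0, 0, 0], "turn": 0}, {"claw": -1, "travel": [0, 0, 0], "turn": 0}, {"claw": -1, "travel": [0, 0, 0], "turn": 0}, {"claw": -1, "travel": [0, 0, 0], "turn": 0}, {"claw": -1, "travel": [0, 0, 0], "turn": 0}], "squeeze": 40}}

```text
time: 4.17
ee_pos: [0.5945, 0.3119, 0.2241]
tcp_rot: [180.0, -0.0, 81.0]
wrist_force: [0.1, -0.9, 1.7]
opening: 0.0275
```

{"method": "move_arm", "body": {"commands": [{"claw": -1, "travel": [0, 0, 0], "turn": 0}, {"claw": -1, "travel": [0, 0, 0], "turn": 0}, {"claw": -1, "travel": [0, 0, 0], "turn": 0}]}}

```text
time: 4.42
ee_pos: [0.5945, 0.312, 0.2241]
tcp_rot: [180.0, -0.0, 81.0]
wrist_force: [0.4, -0.3, 3.8]
opening: 0.0277
```

```bash
python3 look.py wrist w6
```

```text
4.42 [0.5945 0.312  0.2241] [ 1.7997e+02 -3.0000e-02  8.0980e+01] [ 0.39 -0.34  3.75] 0.0277
```

View pics/w6.png

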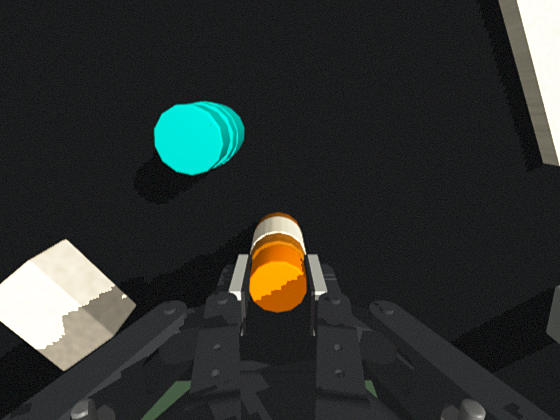

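Grip is on the cap (opening 27.7 mm). Lifting.

{"method": "move_arm", "body": {"commands": [{"claw": -1, "travel": [0, 0, -1], "turn": 0}, {"claw": -1, "travel": [0, 0, -2.5], "turn": 0}, {"claw": -1, "travel": [0, 0, -3.5], "turn": 0}, {"claw": -1, "travel": [0, 0, -3.5], "turn": 0}, {"claw": -1, "travel": [0, 0, -2], "turn": 0}]}}

```text
time: 4.88
ee_pos: [0.5943, 0.3117, 0.3533]
tcp_rot: [179.8, -0.1, 81.0]
wrist_force: [0.5, 0.9, 0.4]
opening: 0.0275
```

{"method": "move_arm", "body": {"commands": [{"claw": -1, "travel": [-1.5, -0.1, 0], "turn": 0}, {"claw": -1, "travel": [-3, -0.2, 0], "turn": 0}, {"claw": -1, "travel": [-3, -0.2, 0], "turn": 0}, {"claw": -1, "travel": [-3, -0.2, 0], "turn": 0}, {"claw": -1, "travel": [-3, -0.2, 0], "turn": 0}]}}

```text
time: 5.3
ee_pos: [0.5638, 0.1788, 0.349]
tcp_rot: [-180.0, 0.0, 81.0]
wrist_force: [0.4, 0.3, 0.4]
opening: 0.0278
```

{"method": "move_arm", "body": {"commands": [{"claw": -1, "travel": [-3, -0.2, 0], "turn": 0}, {"claw": -1, "travel": [-3, -0.1, 0], "turn": 0}, {"claw": -1, "travel": [-3, -0.2, 0], "turn": 0}, {"claw": -1, "travel": [-2.6, -0.2, 0], "turn": 0}, {"claw": -1, "travel": [-1, -0.1, 0], "turn": 0}]}}

```text
time: 5.72
ee_pos: [0.5359, 0.0542, 0.3494]
tcp_rot: [180.0, 0.0, 80.9]
wrist_force: [-0.1, 0.7, 0.3]
opening: 0.0278
```

{"method": "move_arm", "body": {"commands": [{"claw": -1, "travel": [0, 0, 0], "turn": 0}, {"claw": -1, "travel": [0, 0, 0], "turn": 0}, {"claw": -1, "travel": [0, 0, 0], "turn": 0}, {"claw": -1, "travel": [0, 0, 0], "turn": 0}, {"claw": -1, "travel": [0, 0, 0], "turn": 0}]}}

```text
time: 6.13
ee_pos: [0.5369, 0.0578, 0.3485]
tcp_rot: [-180.0, 0.0, 81.1]
wrist_force: [-0.2, -0.3, -0.2]
opening: 0.0273
```

```bash
python3 look.py wrist w7
```

```text
6.13 [0.5369 0.0578 0.3485] [-179.98    0.     81.06] [-0.17 -0.34 -0.23] 0.0273
```

View pics/w7.png

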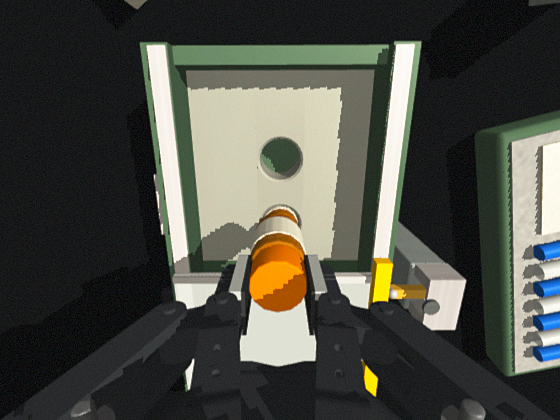

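Run:
```python
import cv2
im=cv2.imread("pics/w7.png");cv2.imwrite("pics/w7c.png",cv2.resize(im[120:200,230:330],None,fx=7,fy=7,interpolation=cv2.INTER_CUBIC))
cv2.imwrite("pics/w7d.png",cv2.resize(im[200:320,225:335],None,fx=5,fy=5,interpolation=cv2.INTER_CUBIC))
```

```text
(no output)
```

View pics/w7c.png

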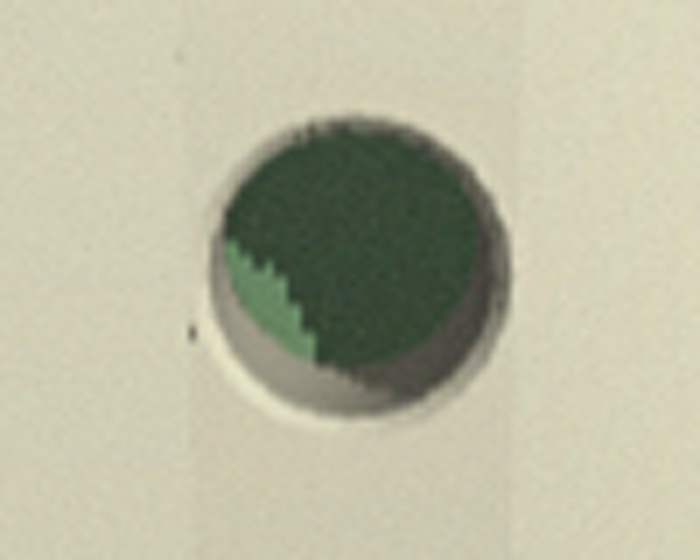

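View pics/w7d.png

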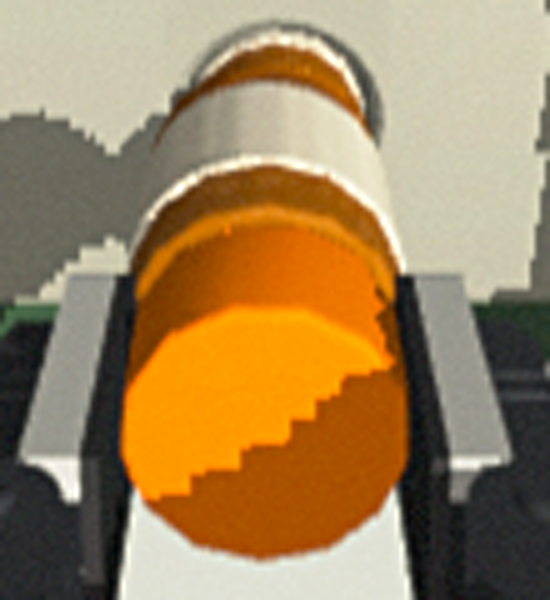

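Run:
```python
from h import *
p=PS("w7");t=np.array([.5369,.0578])
w=onz(0,281,157.7,.06,p);print("well",w)
for z in(.0585,.0625):print(onz(0,281,157.7,z,p))
c=onz(0,277.6,286,.1944,p);print("cap",c,tool(c[:2]-t,81.06))
print("shift",tool(w[:2]-t,81.06),tool(w[:2]-c[:2],81.06))
# wall inner/end edges for yaw: white wall tops at z .098
a=onz(0,155,44,.098,p);b=onz(0,174,262,.098,p);print(np.degrees(np.arctan2(-(a-b)[0],(a-b)[1])))
a=onz(0,408,42,.098,p);b=onz(0,381,262,.098,p);print(np.degrees(np.arctan2(-(a-b)[0],(a-b)[1])))
```

```text
well [0.54675206 0.09988048 0.06      ]
[0.5467374  0.09967072 0.0585    ]
[0.5467765  0.10023007 0.0625    ]
cap [0.53718103 0.05838883 0.1944    ] [0.06253478 0.01861091]
shift [4.31002782 0.31930672] [4.24749305 0.30069581]
-10.729483563288905
-8.934449055770573
```

Hole mouth is at (281.0,157.7), giving the well at (0.5467,0.0999), in agreement with the overview fit. I'll shift +4.3 cm in x and +0.3 cm in y, then descend.

{"method": "move_arm", "body": {"commands": [{"claw": -1, "travel": [1.3, 0.1, 0], "turn": 0}, {"claw": -1, "travel": [2, 0.1, 0], "turn": 0}, {"claw": -1, "travel": [1, 0.1, 0], "turn": 0}, {"claw": -1, "travel": [0, 0, 1], "turn": 0}, {"claw": -1, "travel": [0, 0, 1.5], "turn": 0}]}}

```text
time: 6.6
ee_pos: [0.5468, 0.0998, 0.324]
tcp_rot: [179.9, -0.0, 81.1]
wrist_force: [-0.4, -0.1, -0.5]
opening: 0.0274
```

{"method": "move_arm", "body": {"commands": [{"claw": -1, "travel": [0, 0, 1.5], "turn": 0}, {"claw": -1, "travel": [0, 0, 1], "turn": 0}, {"claw": -1, "travel": [0, 0, 0.5], "turn": 0}, {"claw": -1, "travel": [0, 0, 0], "turn": 0}, {"claw": -1, "travel": [0, 0, 0], "turn": 0}]}}

```text
time: 7.02
ee_pos: [0.5464, 0.0986, 0.2938]
tcp_rot: [-180.0, 0.0, 81.0]
wrist_force: [1.0, 0.3, 0.2]
opening: 0.0276
```

{"method": "move_arm", "body": {"commands": [{"claw": -1, "travel": [0, 0, 0], "turn": 0}, {"claw": -1, "travel": [0, 0, 0], "turn": 0}]}}

```text
time: 7.18
ee_pos: [0.5467, 0.0987, 0.2946]
tcp_rot: [179.9, -0.0, 81.0]
wrist_force: [0.5, 0.1, -0.3]
opening: 0.0278
```

```bash
python3 look.py wrist w8;  python3 - <<'E'
import cv2
im=cv2.imread("pics/w8.png");cv2.imwrite("pics/w8c.png",cv2.resize(im[170:330,200:360],None,fx=3.7,fy=3.7,interpolation=cv2.INTER_CUBIC))
E
```

```text
7.18 [0.5467 0.0987 0.2946] [ 1.7992e+02 -3.0000e-02  8.0970e+01] [ 0.48  0.08 -0.26] 0.0278
```

View pics/w8c.png

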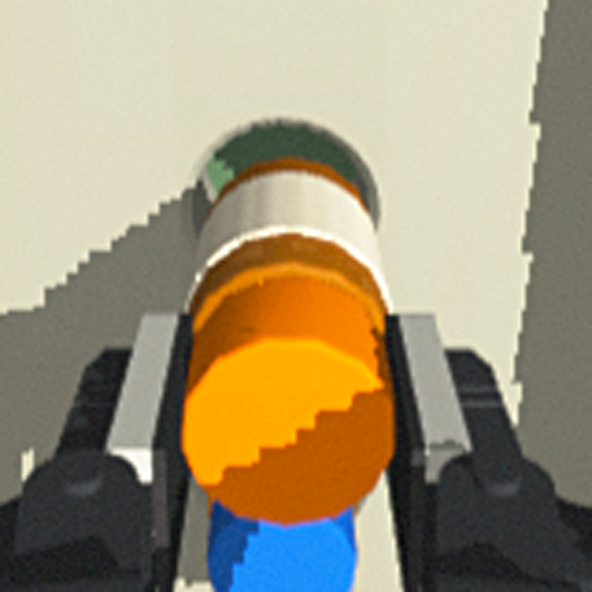

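Vial foot is 10 mm above the mouth with the hole ring visible evenly around it. I'll shift +1 mm and insert gently, watching force.

{"method": "move_arm", "body": {"commands": [{"claw": -1, "travel": [0.1, 0, 0.4], "turn": 0}, {"claw": -1, "travel": [0, 0, 0.5], "turn": 0}, {"claw": -1, "travel": [0, 0, 0.5], "turn": 0}, {"claw": -1, "travel": [0, 0, 0.3], "turn": 0}, {"claw": -1, "travel": [0, 0, 0], "turn": 0}]}}

```text
time: 7.65
ee_pos: [0.5463, 0.0997, 0.2755]
tcp_rot: [-179.9, 0.0, 81.0]
wrist_force: [-0.3, 0.7, 0.1]
opening: 0.0277
```

```bash
python3 look.py wrist w9;  python3 - <<'E'
import cv2
im=cv2.imread("pics/w9.png");cv2.imwrite("pics/w9c.png",cv2.resize(im[170:330,200:360],None,fx=3.7,fy=3.7,interpolation=cv2.INTER_CUBIC))
E
```

```text
7.65 [0.5463 0.0997 0.2755] [-1.7991e+02  3.0000e-02  8.0980e+01] [-0.28  0.69  0.14] 0.0277
```

View pics/w9c.png

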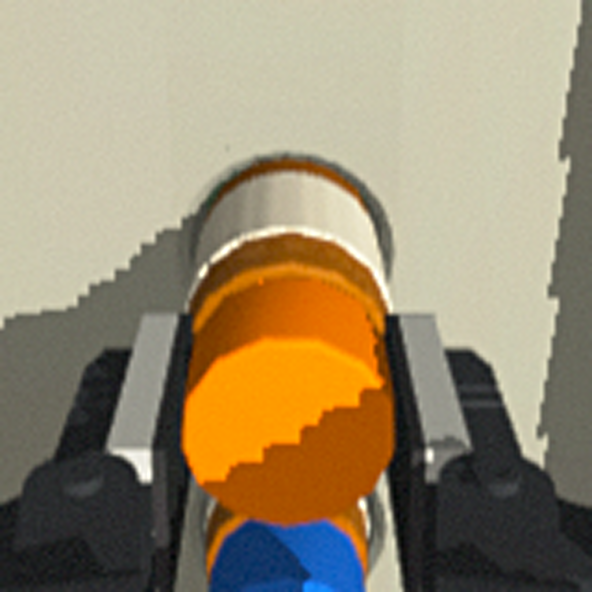

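Foot is about 8 mm inside the hole with no side force. Continuing down.

{"method": "move_arm", "body": {"commands": [{"claw": -1, "travel": [0, 0, 0.5], "turn": 0}, {"claw": -1, "travel": [0, 0, 0.5], "turn": 0}, {"claw": -1, "travel": [0, 0, 0.5], "turn": 0}, {"claw": -1, "travel": [0, 0, 0.4], "turn": 0}, {"claw": -1, "travel": [0, 0, 0], "turn": 0}]}}

```text
time: 8.12
ee_pos: [0.5463, 0.0997, 0.2564]
tcp_rot: [-179.9, 0.0, 81.0]
wrist_force: [-0.3, 0.5, -0.4]
opening: 0.0273
```

{"method": "move_arm", "body": {"commands": [{"claw": -1, "travel": [0, 0, 0.3], "turn": 0}, {"claw": -1, "travel": [0, 0, 0.3], "turn": 0}, {"claw": -1, "travel": [0, 0, 0.2], "turn": 0}, {"claw": -1, "travel": [0, 0, 0], "turn": 0}, {"claw": -1, "travel": [0, 0, 0], "turn": 0}]}}

```text
time: 8.53
ee_pos: [0.5466, 0.0997, 0.2496]
tcp_rot: [-180.0, 0.0, 81.0]
wrist_force: [-0.4, 0.4, -0.1]
opening: 0.0276
```

{"method": "move_arm", "body": {"commands": [{"claw": -1, "travel": [0, 0, 0.2], "turn": 0}, {"claw": -1, "travel": [0, 0, 0.1], "turn": 0}, {"claw": -1, "travel": [0, 0, 0], "turn": 0}, {"claw": -1, "travel": [0, 0, 0], "turn": 0}]}}

```text
time: 8.87
ee_pos: [0.5466, 0.0998, 0.2467]
tcp_rot: [-180.0, -0.0, 81.0]
wrist_force: [-0.1, -0.3, -0.3]
opening: 0.0273
```

{"method": "move_arm", "body": {"commands": [{"claw": -1, "travel": [0, 0, 0.1], "turn": 0}, {"claw": -1, "travel": [0, 0, 0], "turn": 0}, {"claw": -1, "travel": [0, 0, 0], "turn": 0}]}}

```text
time: 9.12
ee_pos: [0.5467, 0.0998, 0.2461]
tcp_rot: [180.0, -0.0, 81.0]
wrist_force: [-1.1, 0.4, 4.2]
opening: 0.0276
```

Contact at 4 N at TCP z 0.2461, which is exactly the expected seated height. Releasing.

{"method": "move_arm", "body": {"commands": [{"claw": 0.2, "travel": [0, 0, 0], "turn": 0}, {"claw": 0.2, "travel": [0, 0, 0], "turn": 0}, {"claw": 0.2, "travel": [0, 0, 0], "turn": 0}, {"claw": 0.2, "travel": [0, 0, 0], "turn": 0}]}}

```text
time: 9.45
ee_pos: [0.5466, 0.0997, 0.2455]
tcp_rot: [-180.0, 0.0, 81.0]
wrist_force: [-0.3, -0.4, 0.9]
opening: 0.051
```

{"method": "move_arm", "body": {"commands": [{"claw": 0.2, "travel": [0, 0, -1], "turn": 0}, {"claw": 0.2, "travel": [0, 0, -3], "turn": 0}, {"claw": 0.2, "travel": [0, 0, -3.5], "turn": 0}, {"claw": 0.2, "travel": [0, 0, -3], "turn": 0}, {"claw": -1, "travel": [0, 0, -1], "turn": 0}]}}

```text
time: 9.87
ee_pos: [0.5467, 0.0998, 0.3664]
tcp_rot: [179.7, -0.1, 81.0]
wrist_force: [0.4, 0.6, -0.2]
opening: 0.0404
```

```bash
python3 look.py wrist w10; python3 look.py top t10; python3 look.py scene s10
python3 - <<'E'
import cv2
t=cv2.imread("pics/top0.png");t=cv2.imread("pics/t10.png");s=cv2.imread("pics/s10.png")
cv2.imwrite("pics/t10c.png",cv2.resize(t[185:300,205:375],None,fx=4.7,fy=4.7,interpolation=cv2.INTER_CUBIC))
cv2.imwrite("pics/s10c.png",cv2.resize(s[110:285,220:395],None,fx=3.4,fy=3.4,interpolation=cv2.INTER_CUBIC))
E
```

```text
9.87 [0.5467 0.0998 0.3664] [ 1.7966e+02 -1.2000e-01  8.0980e+01] [ 0.36  0.55 -0.2 ] 0.0404
9.92 [0.5469 0.0998 0.3664] [ 1.7962e+02 -1.3000e-01  8.0970e+01] [-0.82 -0.42  1.85] 0.0329
9.97 [0.5469 0.0998 0.3637] [ 1.7975e+02 -9.0000e-02  8.0980e+01] [ 0.18  0.68 -1.47] 0.0254
```

View pics/w10.png

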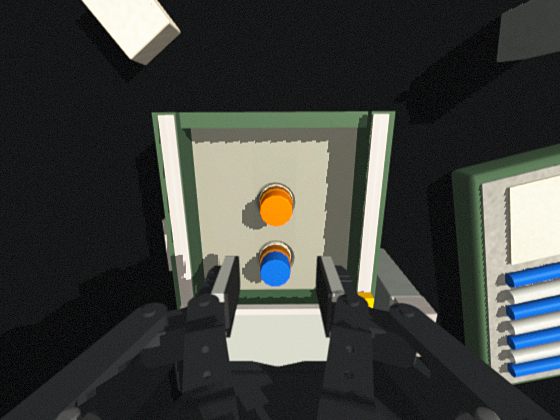

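View pics/s10c.png

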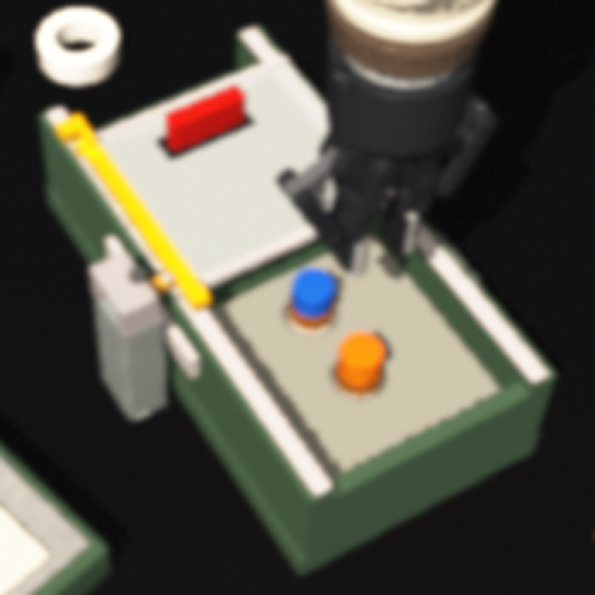

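Orange vial stands at (277,207) in the wrist view, level with the blue one. Now I'll go with shut fingers to a hover behind the handle.

{"method": "move_arm", "body": {"commands": [{"claw": -1, "travel": [-2, 0, 0], "turn": 0}, {"claw": -1, "travel": [-3.5, 0, 0], "turn": 0}, {"claw": -1, "travel": [-3.7, 0, 0], "turn": 0}, {"claw": -1, "travel": [-3.7, 0, 0], "turn": 0}, {"claw": -1, "travel": [-3.7, 0, 0], "turn": 0}]}}

```text
time: 10.43
ee_pos: [0.5198, -0.0655, 0.3586]
tcp_rot: [-179.8, 0.0, 81.0]
wrist_force: [-0.3, 0.7, 0.1]
opening: 0.0001
```

{"method": "move_arm", "body": {"commands": [{"claw": -1, "travel": [-3.7, 0, 0], "turn": 0}, {"claw": -1, "travel": [-3, 0, 0], "turn": 0}, {"claw": -1, "travel": [-2, 0, 0], "turn": 0}, {"claw": -1, "travel": [0, 0, 0], "turn": 0}, {"claw": -1, "travel": [0, 0, 0], "turn": 0}]}}

```text
time: 10.85
ee_pos: [0.5065, -0.1509, 0.3589]
tcp_rot: [-179.8, -0.0, 80.8]
wrist_force: [-1.1, -0.1, -0.8]
opening: 0.0
```

{"method": "move_arm", "body": {"commands": [{"claw": -1, "travel": [0, 0, 0], "turn": 0}, {"claw": -1, "travel": [0, 0, 0], "turn": 0}, {"claw": -1, "travel": [0, 0, 0], "turn": 0}]}}

```text
time: 11.1
ee_pos: [0.5071, -0.1492, 0.3603]
tcp_rot: [-180.0, -0.0, 81.1]
wrist_force: [0.6, 0.3, 0.1]
opening: -0.0001
```

```bash
python3 look.py wrist w11
```

```text
11.1 [ 0.5071 -0.1492  0.3603] [-1.7997e+02 -1.0000e-02  8.1060e+01] [0.56 0.32 0.12] -0.0001
```

View pics/w11.png

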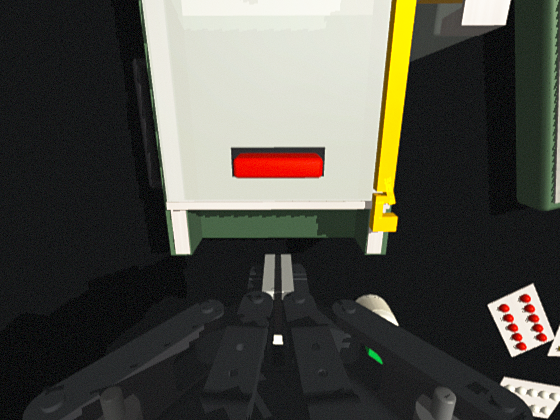

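Run:
```python
import cv2
im=cv2.imread("pics/w11.png");cv2.imwrite("pics/w11c.png",cv2.resize(im[135:255,215:415],None,fx=4,fy=4,interpolation=cv2.INTER_CUBIC))
from h import *
p=PS("w11")
for u,v in((236,153),(322,153),(236,177),(322,177)):
  for z in(.135,):print(u,v,onz(0,u,v,z,p).round(4))
o=np.array([.5308,-.0009]);ax=np.array([.156,.988])
for tr in(0,.01,.013,.016,.02):
  print(tr,[proj(0,[*(o+ax*(-.118+tr+s)+np.array([.988,-.156])*k),z],p)[0].round(1) for s,k,z in((-.007,0,.135),(.007,0,.135),(-.007,.03,.135),(.007,0,.105))])
```

```text
236 153 [ 0.4889 -0.0906  0.135 ]
322 153 [ 0.5444 -0.0993  0.135 ]
236 177 [ 0.4858 -0.1062  0.135 ]
322 177 [ 0.5426 -0.1151  0.135 ]
0 [array([277.9, 197.3]), array([277.9, 177.1]), array([321.7, 197.3]), array([277.8, 169.1])]
0.01 [array([277.9, 182.9]), array([277.9, 162.1]), array([322.5, 183. ]), array([277.9, 156. ])]
0.013 [array([277.9, 178.6]), array([277.9, 157.5]), array([322.7, 178.6]), array([277.9, 151.9])]
0.016 [array([277.9, 174.1]), array([277.9, 152.9]), array([322.9, 174.2]), array([277.9, 147.9])]
0.02 [array([277.9, 168.2]), array([277.9, 146.6]), array([323.2, 168.2]), array([277.9, 142.4])]
```

View pics/w11c.png

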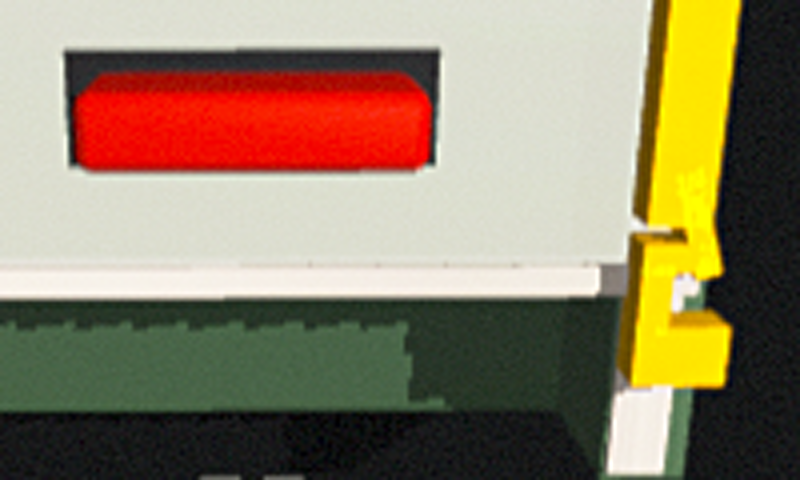

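Run:
```python
from h import *
o=np.array([.5308,-.0009]);ax=np.array([.156,.988]);ex=np.array([.988,-.156])
for n,u,v,p in(("top",(414.5)/4.7-.5+205,95/4.7-.5+185,P("top")),("w7",403,293,PS("w7")),("w10",0,0,None),("scene",162.5/3.4-.5+220,281/3.4-.5+110,P("scene"))):
  if p is None: continue
  for z in(.108,.115):
    q=onz(0,u,v,z,p)[:2]-o;print(n,z,"case",(q@ex).round(4),(q@ax).round(4),"travel",(q@ax+.153).round(4))
```

```text
top 0.108 case 0.1001 0.0025 travel 0.1555
top 0.115 case 0.0988 0.0026 travel 0.1556
w7 0.108 case 0.1005 -0.002 travel 0.151
w7 0.115 case 0.0971 0.0027 travel 0.1557
scene 0.108 case 0.0897 -0.0013 travel 0.1517
scene 0.115 case 0.0921 0.0035 travel 0.1565
```

{"method": "move_arm", "body": {"commands": [{"claw": -1, "travel": [0, 0, 2], "turn": 0}, {"claw": -1, "travel": [0, 0, 3], "turn": 0}, {"claw": -1, "travel": [0, 0, 1.5], "turn": 0}, {"claw": -1, "travel": [0, 0, 0.5], "turn": 0}, {"claw": -1, "travel": [0, 0, 0], "turn": 0}]}}

```text
time: 11.57
ee_pos: [0.5067, -0.1495, 0.2896]
tcp_rot: [-179.9, -0.0, 81.0]
wrist_force: [-0.7, 0.2, 0.1]
opening: -0.0001
```

{"method": "move_arm", "body": {"commands": [{"claw": -1, "travel": [0, 0, 0], "turn": 0}, {"claw": -1, "travel": [0, 0, 0], "turn": 0}, {"claw": -1, "travel": [0, 0, 0], "turn": 0}]}}

```text
time: 11.82
ee_pos: [0.5073, -0.1501, 0.2921]
tcp_rot: [179.9, 0.0, 81.0]
wrist_force: [-0.5, -0.5, -0.2]
opening: 0.0001
```

Expected click at a travel of about 0.152 to 0.157. Lowering slightly and approaching the handle.

{"method": "move_arm", "body": {"commands": [{"claw": -1, "travel": [0.5, 0, 0.4], "turn": 0}, {"claw": -1, "travel": [1, 0, 0], "turn": 0}, {"claw": -1, "travel": [0.6, 0, 0], "turn": 0}, {"claw": -1, "travel": [0, 0, 0], "turn": 0}, {"claw": -1, "travel": [0, 0, 0], "turn": 0}]}}

```text
time: 12.23
ee_pos: [0.5103, -0.1287, 0.2868]
tcp_rot: [180.0, 0.0, 81.0]
wrist_force: [-0.5, -0.5, 0.1]
opening: -0.0003
```

{"method": "move_arm", "body": {"commands": [{"claw": -1, "travel": [0.3, 0, 0], "turn": 0}, {"claw": -1, "travel": [0.3, 0, 0], "turn": 0}, {"claw": -1, "travel": [0.3, 0, 0], "turn": 0}, {"claw": -1, "travel": [0.3, 0, 0], "turn": 0}, {"claw": -1, "travel": [0.3, 0, 0], "turn": 0}]}}

```text
time: 12.65
ee_pos: [0.5125, -0.1152, 0.2868]
tcp_rot: [-180.0, 0.2, 80.9]
wrist_force: [-1.1, -9.5, -0.8]
opening: 0.0
```

```bash
python3 look.py wrist w12
```

```text
12.65 [ 0.5125 -0.1152  0.2868] [-1.800e+02  1.700e-01  8.091e+01] [-1.11 -9.47 -0.79] 0.0
```

View pics/w12.png

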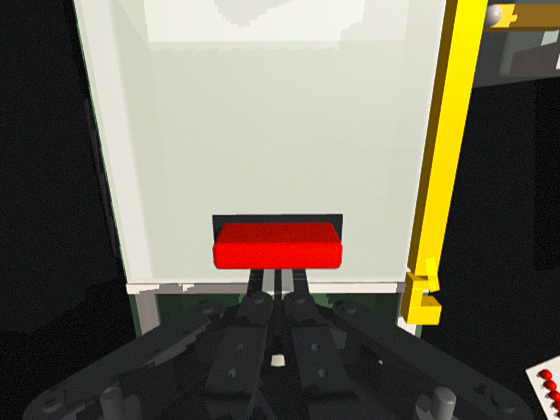

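In contact. Pausing for a static force reading.

{"method": "move_arm", "body": {"commands": [{"claw": -1, "travel": [0, 0, 0], "turn": 0}, {"claw": -1, "travel": [0, 0, 0], "turn": 0}]}}

```text
time: 12.87
ee_pos: [0.5126, -0.1146, 0.2867]
tcp_rot: [180.0, 0.0, 81.0]
wrist_force: [-0.7, -2.9, 0.3]
opening: -0.0001
```

{"method": "move_arm", "body": {"commands": [{"claw": -1, "travel": [0.5, 0, 0], "turn": 0}, {"claw": -1, "travel": [0.5, 0, 0], "turn": 0}, {"claw": -1, "travel": [0.5, 0, 0], "turn": 0}, {"claw": -1, "travel": [0.5, 0, 0], "turn": 0}, {"claw": -1, "travel": [0.5, 0, 0], "turn": 0}]}}

```text
time: 13.28
ee_pos: [0.5163, -0.0905, 0.2868]
tcp_rot: [-180.0, 0.2, 80.9]
wrist_force: [-3.3, -10.7, 1.1]
opening: 0.0002
```

{"method": "move_arm", "body": {"commands": [{"claw": -1, "travel": [0.5, 0, 0], "turn": 0}, {"claw": -1, "travel": [0.5, 0, 0], "turn": 0}, {"claw": -1, "travel": [0.5, 0, 0], "turn": 0}, {"claw": -1, "travel": [0.5, 0, 0], "turn": 0}, {"claw": -1, "travel": [0.5, 0, 0], "turn": 0}]}}

```text
time: 13.7
ee_pos: [0.5201, -0.0658, 0.2867]
tcp_rot: [-180.0, 0.2, 80.9]
wrist_force: [-3.5, -10.1, 2.1]
opening: -0.0003
```

{"method": "move_arm", "body": {"commands": [{"claw": -1, "travel": [0.5, 0, 0], "turn": 0}, {"claw": -1, "travel": [0.5, 0, 0], "turn": 0}, {"claw": -1, "travel": [0.5, 0, 0], "turn": 0}, {"claw": -1, "travel": [0.4, 0, 0], "turn": 0}, {"claw": -1, "travel": [0.3, 0, 0], "turn": 0}]}}

```text
time: 14.12
ee_pos: [0.5236, -0.0439, 0.2867]
tcp_rot: [-180.0, 0.1, 80.9]
wrist_force: [-4.1, -7.8, 1.6]
opening: 0.0003
```

{"method": "move_arm", "body": {"commands": [{"claw": -1, "travel": [0.1, 0, 0], "turn": 0}, {"claw": -1, "travel": [0, 0, 0], "turn": 0}]}}

```text
time: 14.28
ee_pos: [0.5238, -0.0426, 0.2867]
tcp_rot: [-180.0, 0.1, 81.0]
wrist_force: [-1.8, -3.8, 1.4]
opening: -0.0
```

```bash
python3 look.py wrist w13; python3 look.py top t13;python3 look.py scene s13;  python3 - <<'E'
import cv2
t=cv2.imread("pics/t13.png");s=cv2.imread("pics/s13.png")
cv2.imwrite("pics/t13c.png",cv2.resize(t[185:300,205:375],None,fx=4.7,fy=4.7,interpolation=cv2.INTER_CUBIC))
cv2.imwrite("pics/s13c.png",cv2.resize(s[110:285,220:395],None,fx=3.4,fy=3.4,interpolation=cv2.INTER_CUBIC))
E
```

```text
14.28 [ 0.5238 -0.0426  0.2867] [-1.7997e+02  6.0000e-02  8.0960e+01] [-1.76 -3.78  1.44] -0.0
14.33 [ 0.5238 -0.0426  0.2867] [-1.7996e+02  5.0000e-02  8.0960e+01] [-2.89 -3.16  0.89] -0.0001
14.38 [ 0.5238 -0.0426  0.2867] [-1.7996e+02  4.0000e-02  8.0960e+01] [-2.8  -3.82  1.9 ] -0.0001
```

View pics/w13.png

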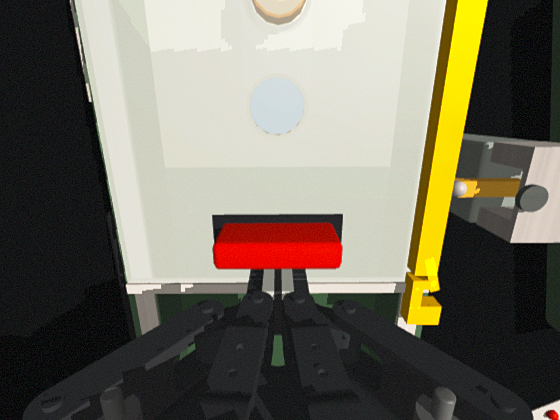

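View pics/s13c.png

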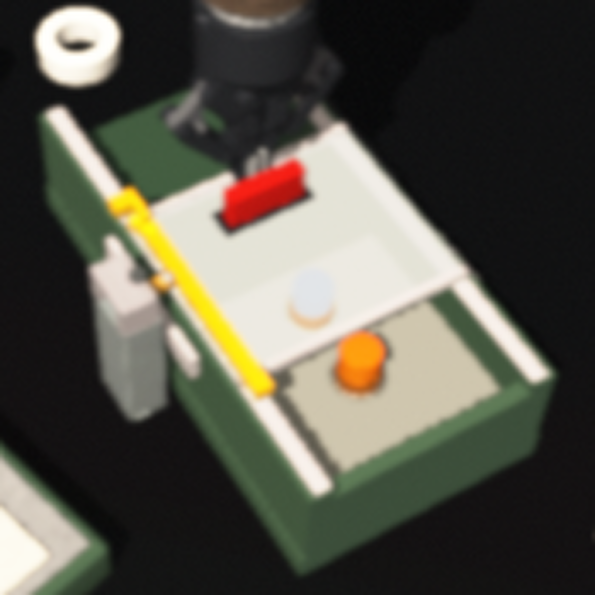

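View pics/t13c.png

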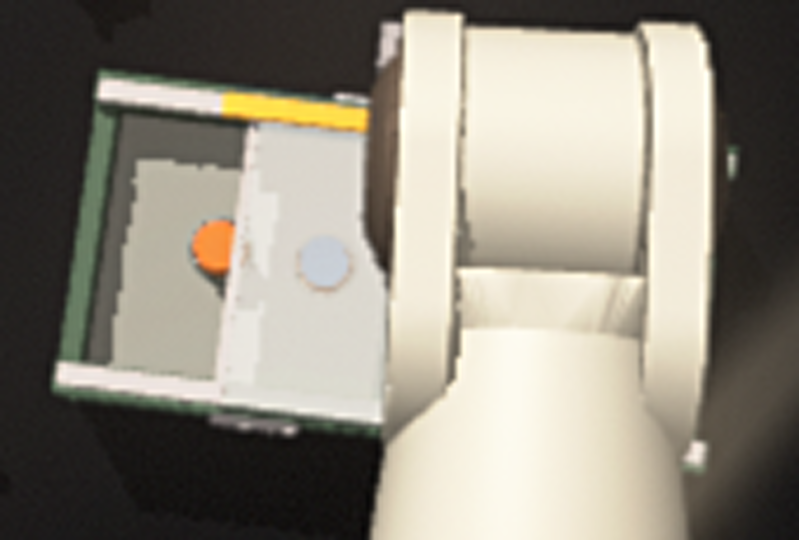

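Run:
```python
import cv2
im=cv2.imread("pics/w13.png");cv2.imwrite("pics/w13c.png",cv2.resize(im[165:335,380:530],None,fx=3.5,fy=3.5,interpolation=cv2.INTER_CUBIC))
```

```text
(no output)
```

View pics/w13c.png

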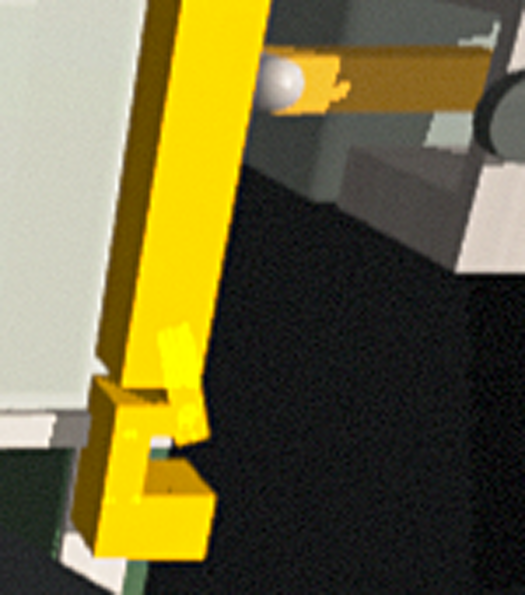

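Run:
```python
from h import *
o=np.array([.5308,-.0009]);ax=np.array([.156,.988]);ex=np.array([.988,-.156])
p=PS("w13")
f=lambda U,V,z:((onz(0,(U+.5)/3.5-.5+380,(V+.5)/3.5-.5+165,z,p)[:2]-o)@np.c_[ex,ax]).round(4)
for z in(.108,.115):print("tongue",z,f(280,82,z))
for n,U,V in(("humpfront",180,325),("humpend",207,438),("humpend2",175,445),("tabtop",215,492),("tabend",205,558),("barstart",135,385)):print(n,f(U,V,.115))
h=f((278-380)*3.5,(268-165)*3.5,.135);print("handle rear",h,"travel",h[1]+.125)
```

```text
tongue 0.108 [0.0934 0.0004]
tongue 0.115 [0.089  0.0021]
humpfront [ 0.0811 -0.0357]
humpend [ 0.0886 -0.0555]
humpend2 [ 0.0837 -0.0568]
tabtop [ 0.0916 -0.0655]
tabend [ 0.0921 -0.0783]
barstart [ 0.0758 -0.046 ]
handle rear [-0.0003 -0.0305] travel 0.0945
```

Now at travel 0.0945; the tongue ball is at (460,188) and the notch at about (431,298), so roughly 59 mm remain. I'll advance 38 mm, then go slowly.

{"method": "move_arm", "body": {"commands": [{"claw": -1, "travel": [0.4, 0, 0], "turn": 0}, {"claw": -1, "travel": [0.5, 0, 0], "turn": 0}, {"claw": -1, "travel": [0.5, 0, 0], "turn": 0}, {"claw": -1, "travel": [0.5, 0, 0], "turn": 0}, {"claw": -1, "travel": [0.5, 0, 0], "turn": 0}]}}

```text
time: 14.85
ee_pos: [0.5274, -0.0194, 0.2867]
tcp_rot: [-180.0, 0.2, 80.9]
wrist_force: [-4.9, -10.0, 2.6]
opening: -0.0
```

{"method": "move_arm", "body": {"commands": [{"claw": -1, "travel": [0.4, 0, 0], "turn": 0}, {"claw": -1, "travel": [0.4, 0, 0], "turn": 0}, {"claw": -1, "travel": [0.3, 0, 0], "turn": 0}, {"claw": -1, "travel": [0.2, 0, 0], "turn": 0}, {"claw": -1, "travel": [0.1, 0, 0], "turn": 0}]}}

```text
time: 15.27
ee_pos: [0.5296, -0.0052, 0.2867]
tcp_rot: [-179.9, 0.1, 80.9]
wrist_force: [-4.0, -6.5, 1.8]
opening: 0.0002
```

{"method": "move_arm", "body": {"commands": [{"claw": -1, "travel": [0.1, 0, 0], "turn": 0}, {"claw": -1, "travel": [0.1, 0, 0], "turn": 0}, {"claw": -1, "travel": [0.1, 0, 0], "turn": 0}]}}

```text
time: 15.52
ee_pos: [0.5301, -0.0024, 0.2867]
tcp_rot: [-179.9, 0.1, 80.9]
wrist_force: [-5.0, -7.6, 1.8]
opening: 0.0001
```

```bash
cat > meas.py <<'E'
import sys,subprocess,cv2
n=sys.argv[1]
subprocess.run(["python3","look.py","wrist",n])
im=cv2.imread(f"pics/{n}.png");cv2.imwrite(f"pics/{n}c.png",cv2.resize(im[200:350,380:530],None,fx=4,fy=4,interpolation=cv2.INTER_CUBIC))
E
python3 meas.py w14
```

```text
15.52 [ 0.5301 -0.0024  0.2867] [-1.7994e+02  9.0000e-02  8.0940e+01] [-5.02 -7.55  1.8 ] 0.0001
```

View pics/w14c.png

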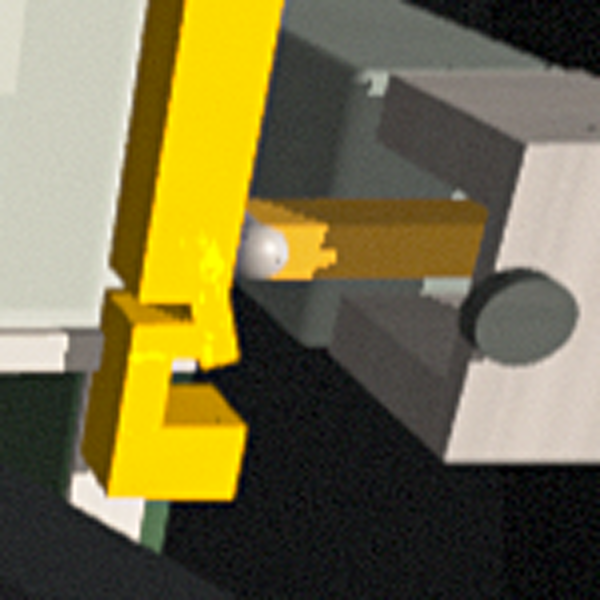

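Tongue is starting up the hump ramp, about 19 mm to go. Small steps now.

{"method": "move_arm", "body": {"commands": [{"claw": -1, "travel": [0.15, 0, 0], "turn": 0}, {"claw": -1, "travel": [0.15, 0, 0], "turn": 0}, {"claw": -1, "travel": [0.15, 0, 0], "turn": 0}, {"claw": -1, "travel": [0.15, 0, 0], "turn": 0}, {"claw": -1, "travel": [0.1, 0, 0], "turn": 0}]}}

```text
time: 15.98
ee_pos: [0.5311, 0.0043, 0.2867]
tcp_rot: [-179.9, 0.1, 80.9]
wrist_force: [-5.3, -11.3, 3.7]
opening: 0.0001
```

{"method": "move_arm", "body": {"commands": [{"claw": -1, "travel": [0.1, 0, 0], "turn": 0}, {"claw": -1, "travel": [0.1, 0, 0], "turn": 0}]}}

```text
time: 16.15
ee_pos: [0.5313, 0.006, 0.2867]
tcp_rot: [-179.9, 0.2, 80.9]
wrist_force: [-6.5, -11.7, 3.1]
opening: 0.0003
```

{"method": "move_arm", "body": {"commands": [{"claw": -1, "travel": [0.1, 0, 0], "turn": 0}, {"claw": -1, "travel": [0.1, 0, 0], "turn": 0}]}}

```text
time: 16.32
ee_pos: [0.5316, 0.0079, 0.2867]
tcp_rot: [-179.9, 0.2, 80.9]
wrist_force: [-6.0, -12.2, 3.5]
opening: -0.0001
```

{"method": "move_arm", "body": {"commands": [{"claw": -1, "travel": [0.1, 0, 0], "turn": 0}, {"claw": -1, "travel": [0.1, 0, 0], "turn": 0}]}}

```text
time: 16.48
ee_pos: [0.5319, 0.0098, 0.2867]
tcp_rot: [-179.9, 0.2, 80.9]
wrist_force: [-5.2, -13.2, 3.8]
opening: 0.0001
```

{"method": "move_arm", "body": {"commands": [{"claw": -1, "travel": [0.1, 0, 0], "turn": 0}, {"claw": -1, "travel": [0.1, 0, 0], "turn": 0}]}}

```text
time: 16.65
ee_pos: [0.5322, 0.0117, 0.2867]
tcp_rot: [-179.9, 0.2, 80.9]
wrist_force: [-5.7, -13.3, 3.3]
opening: -0.0
```

```bash
python3 meas.py w15
```

```text
16.65 [0.5322 0.0117 0.2867] [-179.93    0.22   80.9 ] [ -5.73 -13.31   3.26] -0.0
```

View pics/w15c.png

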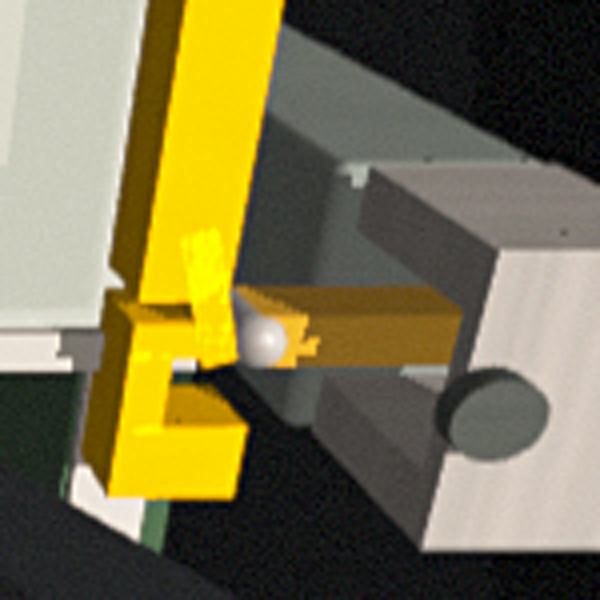

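Ball is at (263,340) in the crop, about 3.5 mm from the hump's end.

{"method": "move_arm", "body": {"commands": [{"claw": -1, "travel": [0.1, 0, 0], "turn": 0}, {"claw": -1, "travel": [0.1, 0, 0], "turn": 0}]}}

```text
time: 16.87
ee_pos: [0.5326, 0.0141, 0.2867]
tcp_rot: [-179.9, 0.1, 80.9]
wrist_force: [-4.7, -5.7, 2.4]
opening: -0.0003
```

{"method": "move_arm", "body": {"commands": [{"claw": -1, "travel": [0.1, 0, 0], "turn": 0}]}}

```text
time: 16.95
ee_pos: [0.533, 0.0155, 0.2866]
tcp_rot: [-179.9, 0.0, 80.9]
wrist_force: [-1.4, -0.3, 0.1]
opening: -0.0
```

{"method": "move_arm", "body": {"commands": [{"claw": -1, "travel": [0.1, 0, 0], "turn": 0}]}}

```text
time: 17.03
ee_pos: [0.5334, 0.0169, 0.2867]
tcp_rot: [-180.0, -0.0, 81.0]
wrist_force: [-0.8, 0.6, -0.5]
opening: 0.0003
```

```bash
python3 meas.py w16
```

```text
17.03 [0.5334 0.0169 0.2867] [-1.800e+02 -5.000e-02  8.097e+01] [-0.78  0.57 -0.48] 0.0003
```

View pics/w16c.png

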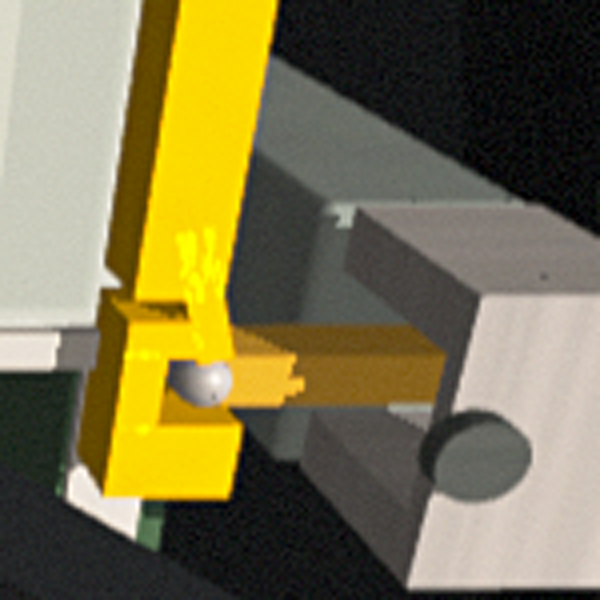

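Caught: the force fell to 0 and the ball sits in the notch at crop (205,380). I'll back off and lift away.

{"method": "move_arm", "body": {"commands": [{"claw": -1, "travel": [-0.8, 0, 0], "turn": 0}, {"claw": -1, "travel": [-1.2, 0, 0], "turn": 0}, {"claw": -1, "travel": [-0.5, 0, -0.5], "turn": 0}, {"claw": -1, "travel": [0, 0, -2], "turn": 0}, {"claw": -1, "travel": [0, 0, -3.5], "turn": 0}]}}

```text
time: 17.5
ee_pos: [0.5287, -0.009, 0.3444]
tcp_rot: [-179.7, 0.0, 80.9]
wrist_force: [0.3, 0.5, -0.3]
opening: 0.0003
```

{"method": "move_arm", "body": {"commands": [{"claw": -1, "travel": [-2, 0, -3], "turn": 0}, {"claw": -1, "travel": [-3, 0, -2], "turn": 0}, {"claw": -1, "travel": [-3, 0, 0], "turn": 0}, {"claw": -1, "travel": [-3, 0, 0], "turn": 0}, {"claw": -1, "travel": [-1, 0, 0], "turn": 0}]}}

```text
time: 17.92
ee_pos: [0.5098, -0.1298, 0.3976]
tcp_rot: [179.9, 0.0, 80.8]
wrist_force: [0.3, 0.5, -0.5]
opening: 0.0001
```

{"method": "move_arm", "body": {"commands": [{"claw": -1, "travel": [0, 0, 0], "turn": 0}, {"claw": -1, "travel": [0, 0, 0], "turn": 0}, {"claw": -1, "travel": [0, 0, 0], "turn": 0}]}}

```text
time: 18.17
ee_pos: [0.5107, -0.126, 0.3966]
tcp_rot: [-180.0, -0.0, 81.0]
wrist_force: [-0.3, -1.0, -1.1]
opening: -0.0001
```

```bash
python3 look.py wrist w17; python3 look.py scene s17; python3 look.py top t17
python3 - <<'E'
import cv2
s=cv2.imread("pics/s17.png")
cv2.imwrite("pics/s17c.png",cv2.resize(s[110:285,220:395],None,fx=3.4,fy=3.4,interpolation=cv2.INTER_CUBIC))
E
```

```text
18.17 [ 0.5107 -0.126   0.3966] [-1.7999e+02 -2.0000e-02  8.0970e+01] [-0.35 -1.01 -1.12] -0.0001
18.22 [ 0.5108 -0.1257  0.3967] [-1.7999e+02 -2.0000e-02  8.1010e+01] [-0.36  0.66 -0.33] 0.0001
18.27 [ 0.5108 -0.1256  0.3966] [-1.7999e+02 -1.0000e-02  8.1040e+01] [ 0.28 -0.35  0.14] 0.0001
```

View pics/w17.png

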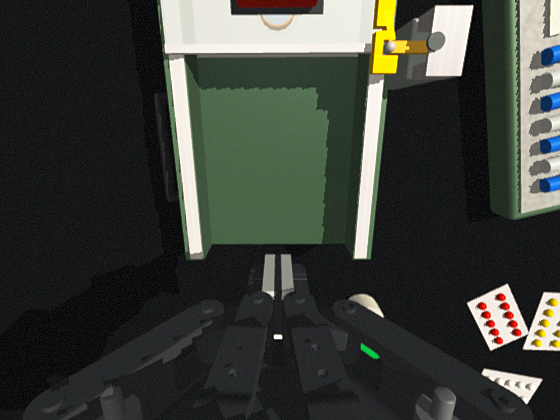

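View pics/s17c.png

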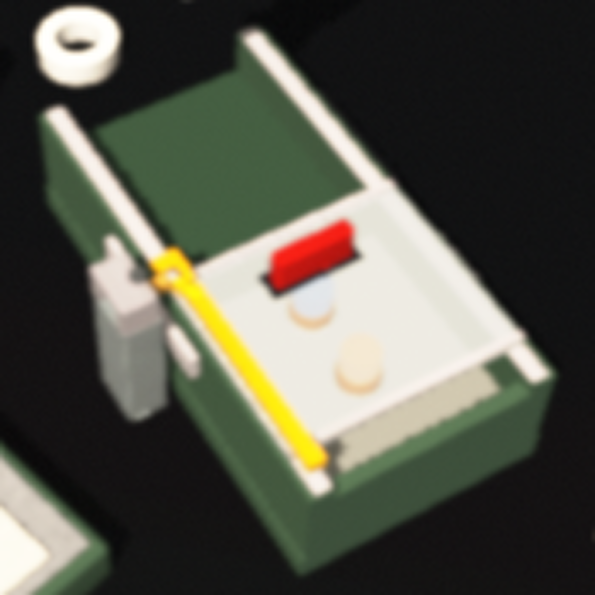

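View pics/t17.png

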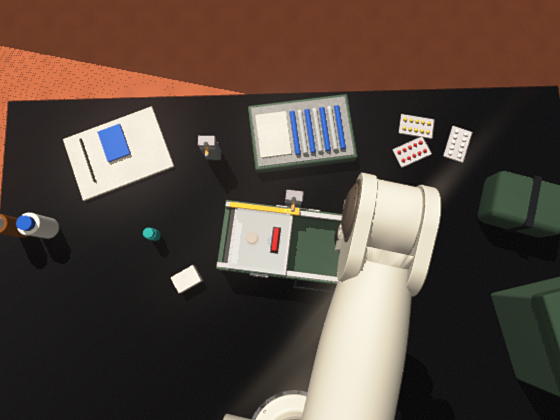

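The tongue ball sits in the notch at (390,47), the guard covers both vials, the other things have not moved, and the robot is clear. Handing in.

```bash
python3 -c "
from workcell import bot
print(bot.job_done())"
```

```text
the job is handed in; nothing more can be done
None
```

The job is done and handed in at about 18.3 s. The orange-capped vial is in the empty hole, the guard is latched over it, and the robot is touching nothing.

- **Vial:** I gripped it by the cap and lowered it until it touched bottom at about 4 N. The tool was then at z 0.2461, the height expected for a fully seated vial. It stands level with the blue-capped one.
- **Guard:** I pushed the red handle with closed fingers. The wrist force peaked at about 14.5 N at the hump, then fell to about 0 at the click. That was at a travel of about 0.152 to 0.154 m, by my estimate. I then backed off at once. The load on the catch itself can't be measured directly, but I saw no force spike after the click.
- **Last checks:** After backing off, the wrist camera shows the tongue in the notch and the guard still in place. In the last overview pictures the turquoise vial, carton and tape roll are where they started. The pill jar was hidden behind the arm in the last overview, but nothing went near it.
- **Disagreements:** The overview and wrist cameras differed by up to about 4 mm, so I used the wrist camera for the final positions. The hump force at the wrist was higher than the stated 9 N or so. I put the extra down to guard friction, damping and side load, but did not check that.

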